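Make up the polishing kit tray

TASK

Make up the polishing kit in the grey tray: stand the microscope eyepiece in the large round pocket, the square-necked aluminium insert on its base in the square pocket, and the thicker of the two felt bobs, shank up, in the small round pocket, each upright and seated on the bottom of its pocket. Do not move the round-necked electrode holder and the slimmer felt bob, and do not knock anything over.

Things in the scene. Friction and masses are not known exactly. Their poses are not given: they have to be found in the camera images.
- kit_tray: fixed grey sheet-metal tray, 82 mm (its x) by 230 mm (its y), walls 15 mm high (flush with the plates) and 3 mm thick; origin at the centre of its underside, z up. Three grey nest plates lie side by side in it, centres 74 mm apart along its y, in any order
- large_round_nest: fixed square grey nest plate lying in the tray, 72 by 72 mm, 12 mm thick, with one round pocket of 59 mm diameter, 6 mm deep, at its centre; origin at the centre of the plate's underside, z up: pocket floor 6 mm and rim 12 mm above the origin. For the eyepiece
- square_nest: fixed square grey nest plate lying in the tray, 72 by 72 mm, 12 mm thick, with one square pocket, 48 by 48 mm with sides along x and y, 6 mm deep, at its centre; origin at the centre of the plate's underside, z up: pocket floor 6 mm and rim 12 mm above the origin. For the insert
- small_round_nest: fixed square grey nest plate lying in the tray, 72 by 72 mm, 12 mm thick, with one round pocket of 36 mm diameter, 6 mm deep, at its centre; origin at the centre of the plate's underside, z up: pocket floor 6 mm and rim 12 mm above the origin. For the thick felt bob
- eyepiece: loose microscope eyepiece standing upright, a black knurled cylinder with a narrower grey top, 47 mm diameter, 63 mm high, about 60 g; origin at the centre of its underside, z up; may be gripped anywhere round it
- insert_c: loose machined aluminium insert, about 90 g: square base 36 by 36 mm, 16 mm high, and on it a square-sided neck with a dark hole in its top, 28 mm (x) by 20 mm (y), up to 36 mm height, off the base's centre by 4 mm towards -y; origin at the centre of the base's underside, z up. Which of the four ways round it stands in its pocket does not matter
- felt_bob_1: loose beige felt bob, the thick one, about 12 g: a felt cylinder of 22 mm diameter and 18 mm height standing on its flat end, with a thin shank up to 52 mm; light, to be gripped low round the felt, below 18 mm, as it tapers like a cone from there to the top of the shank; origin at the centre of its underside, z up
- al_part_1: not part of the kit, leave alone: loose turned electrode holder of aluminium, square base 46 by 46 mm, 20 mm high, with a round neck of 34 mm diameter, 48 mm high in all; origin at the centre of its underside, z up
- felt_bob_2: not part of the kit, leave alone: the slim felt bob, 16 mm diameter, 52 mm high with its shank, otherwise like the thick one; origin at the centre of its underside, z up
Things that resemble listed ones, but are neither listed nor needed, are in the scene too. Leave any brown look-alike of the felt_bob_1 alone.

How it is judged:
At the end, for the whole second after the job is handed in: Eyepiece in the large round pocket (within 10 mm of its centre), insert base down in the square pocket (12 mm), thick felt bob in the small round pocket (12 mm); all upright within 0.12 rad, within 3 mm of the pocket floor, at rest; holder and slim bob upright, within 20 mm of their starts (horizontal distance between eyepiece and large_round_nest below 0.01 m and z of eyepiece in the frame of large_round_nest below 0.009 m and angle between each of eyepiece, insert_c, felt_bob_1, al_part_1, felt_bob_2's own z axis and vertical below 0.12 rad and linear speed of each of eyepiece, insert_c, felt_bob_1 below 0.02 m/s and angular speed of each of eyepiece, insert_c, felt_bob_1 below 0.2 rad/s and horizontal distance between insert_c and square_nest below 0.012 m and z of insert_c in the frame of square_nest below 0.009 m and horizontal distance between felt_bob_1 and small_round_nest below 0.012 m and z of felt_bob_1 in the frame of small_round_nest below 0.009 m and distance of each of al_part_1, felt_bob_2 from where it was at the start of the episode below 0.02 m); the robot touches nothing.
It fails at once if the electrode holder or the slim felt bob is moved more than 20 mm (distance of any of al_part_1, felt_bob_2 from where it was at the start of the episode above 0.02 m).
It fails at once if a thing is knocked over (angle between any of eyepiece, insert_c, felt_bob_1, al_part_1, felt_bob_2's own z axis and vertical above 0.8 rad).
It also fails if it takes over 77 s, if anything falls off the work surface, if the arm or the gripper's body presses on something with over 40 N, if the wrist force passes 120 N, or if a joint passes its speed limit or range.

ROBOT

A 6-joint arm with a two-finger parallel gripper is mounted at the origin on the work surface; the furniture and walls round the work are solid. World frame = base frame: x ahead of the robot, y to its left, z up, the work surface at z = 0. Lengths are in m, angles in rad, forces in N, time in s.
With the tool pointing down it reaches from about 0.25 to 0.775 m from the base axis. Payload 4 kg.
Tool frame: the origin (TCP) lies midway between the tips of the shut fingers; the grasp point (between the pads) lies 19 mm behind it; z points along the fingers, y is the direction in which the jaws open and shut (so a half turn about z gives the same grasp; the last joint's range is limited). The gripper opens to 94 mm and grips with 3 to 60 N. Pads are 16 mm wide; open, the fingers measure 119 mm over their backs; the gripper's body (75 mm by 177 mm) begins 78 mm behind the grasp point.
Start: joints at [-0.103, 0.087, 1.371, -0, 1.684, -0.103], TCP at [0.55, -0, 0.206] pointing down, gripper open.
Joint ranges: [-3.1, 3.1], [-0.76, 2.03], [0.27, 2.55], [-1.08, 4.22], [0.17, 2.65], [-2.57, 2.57]. Speed limits (rad/s): [2.79, 2.79, 3.14, 3.14, 3.14, 3.14].

INTERFACE

Orientations are given as [roll, pitch, yaw] about the fixed x, y, z axes, in that order (R = Rz(yaw) Ry(pitch) Rx(roll)).
In Python, from bench import get_obs, snapshot, ticket gives the robot as it stands.
- The arm moves only by the shell command python3 -m creep 'ROWS' [OPENING]. ROWS is JSON, a list that holds one entry, the list of rows, each a list of 4 numbers: the shift along the tool's x, y, z in mm, then the turn about the tool's z in degrees. A call has 1 to 8 rows; each row shifts and turns the commanded pose from where the row before left it, along the tool's axes as they then stand; what a row does not reach is not made up. A row lasts 1/8 s, in which the tool goes at most 62.5 mm and 10.7 degrees, less where a joint would pass 70% of its speed; a pose out of reach is approached as far as the arm can. A call with a gripper value outside its range is refused whole. OPENING is the opening, from 0 (shut) to 1 (fully open), set as the call begins (- or left out, the last holds). The fingers move at their own pace and stop on an object; the grip force is fixed at half the most. Time passes only in rows, so rows that do not move let the fingers close. It gives the time, the measured TCP pose, the force and the opening at its end, in the units of the state.
- get_obs(): the state, without advancing time (a new reading comes with each control period).
- snapshot(name): name is "scene" or "side" or "wrist"; returns a dict with "color" (420x560x3 uint8, red, green, blue), "depth" (420x560 float32, m along the optical axis (not along the pixel's ray), 0 where there is no reading), "fx", "fy", "cx", "cy" (pixels), "extrinsics" (4x4, takes a point from world to camera coordinates). Camera axes: x right, y down, z forward; pixel columns grow to the right and rows downward; lengths in m; the calibration is good to about 2 mm. A picture is of the moment at which its call begins.
- ticket.close_job(): hands the job in, once; it reports no verdict.
The state is a dict: "time": time; "joint_positions": joint angles; "qvel": joint speeds; "joint_torque": joint torques, N m; "tool_pos": TCP position; "ee_rot": TCP orientation; "wrist_force": force on the tool from outside, world axes, zero at the start; "wrist_torque": the same for the moment, N m; "width": finger opening in m.
Only numpy, scipy, OpenCV 4.12 (cv2) and the standard library are available. Lean on these libraries where they do the work, as an engineer would, in place of code of your own. Each camera call takes 0.05 s, during which the arm holds its last target. There are 200 camera calls.

## Working session

There is one attempt and no reset: what is moved stays moved. The work goes in short steps, Python scripts to look and compute and a shell command to move; the robot and the scene stay as the last step left them, time stands still between calls to the robot, and variables do not carry over. Pictures are saved under pics/ and viewed, on a budget of 14 in all, crops included, one or two more only if the job needs it, and the job is handed in when it is done.

```bash
mkdir -p pics
cat > h.py <<'E'
from bench import get_obs, snapshot, ticket
import numpy as np, cv2, pickle
def take(n,f):
    s=snapshot(n); pickle.dump(s,open(f'pics/{f}.pkl','wb')); cv2.imwrite(f'pics/{f}.png',s['color'][:,:,::-1]); return s
def load(f): return pickle.load(open(f'pics/{f}.pkl','rb'))
def crop(f,x0,y0,x1,y1,k):
    s=load(f); c=s['color'][y0:y1,x0:x1,::-1]; cv2.imwrite(f'pics/{f}_{x0}_{y0}.png',cv2.resize(c,None,fx=k,fy=k,interpolation=cv2.INTER_CUBIC))
def cloud(s):
    d=s['depth']; v,u=np.indices(d.shape); p=np.stack([(u-s['cx'])/s['fx']*d,(v-s['cy'])/s['fy']*d,d],-1)
    E=s['extrinsics']; w=(p-E[:3,3])@E[:3,:3]; w[d==0]=np.nan; return w
def onplane(s,u,v,z):
    E=s['extrinsics']; r=np.array([(u-s['cx'])/s['fx'],(v-s['cy'])/s['fy'],1])@E[:3,:3]; c=-E[:3,3]@E[:3,:3]
    return c+r*(z-c[2])/r[2]
E
python3 - <<'E'
from h import *
print(get_obs())
for n in('scene','side','wrist'):
    s=take(n,n+'0'); print(n,s['fx'],np.round(-s['extrinsics'][:3,3]@s['extrinsics'][:3,:3],3), np.round(s['extrinsics'][:3,:3],2).tolist())
E
```

```text
{'time': 0.0, 'joint_positions': array([-1.03098469e-01,  8.79523923e-02,  1.37223093e+00, -1.91613363e-05,
        1.68356949e+00, -1.03135214e-01]), 'qvel': array([ 0.00162554,  0.00013937,  0.00151932, -0.00042931,  0.00028537,
        0.00046323]), 'joint_torque': array([ 1.28542815e-03, -3.40182602e+01, -3.02423716e+01,  7.18220207e-02,
        3.29729996e-02, -1.13141955e-04]), 'tool_pos': array([5.49466102e-01, 4.47512911e-05, 2.04317419e-01]), 'ee_rot': array([-3.13944201e+00, -2.03450390e-04,  1.57083072e+00]), 'wrist_force': array([-0.93835636, -0.50350107,  0.31830197]), 'wrist_torque': array([-0.06443469, -0.00380955,  0.0172958 ]), 'width': 0.09400802217854902}
scene 516.1719456535754 [-0.264 -0.757  0.911] [[0.76, -0.66, -0.01], [-0.42, -0.47, -0.77], [0.5, 0.59, -0.63]]
side 429.80474323023384 [ 0.404 -0.67   0.508] [[1.0, -0.07, -0.02], [-0.05, -0.54, -0.84], [0.05, 0.84, -0.54]]
wrist 353.48773336464194 [0.55  0.075 0.383] [[1.0, -0.0, -0.0], [-0.0, -0.97, 0.26], [-0.0, -0.26, -0.97]]
```

View pics/scene0.png

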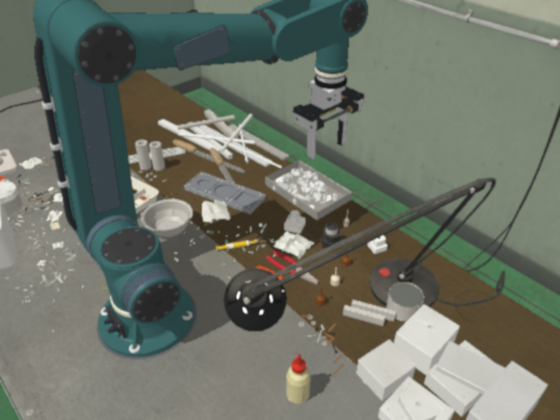

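View pics/side0.png

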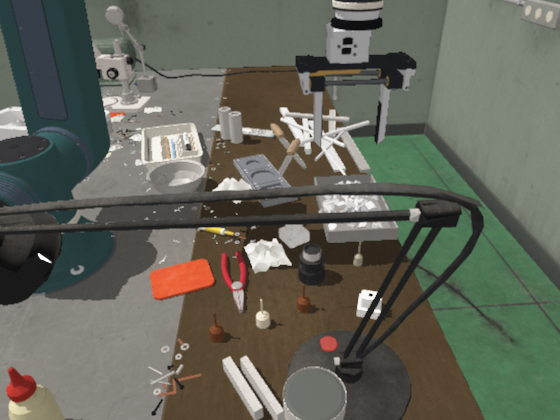

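Scene: tray at about (225,192), eyepiece (331,235), lamp arm across. Side: tray (265,175), eyepiece (312,265), slim bob (358,255), thick bob (263,315), brown bobs (303,300),(217,330), white part (370,303), and a grey part (293,235).

Run:
```python
from h import *
crop('side0',190,140,430,360,2.7 if 0 else 2.7)
crop('wrist0',0,0,560,420,1.4)
for n,pts in (('side0',[(312,265),(312,248),(358,255),(263,318),(303,303),(217,333),(370,303),(370,293),(293,235),(265,175),(440,215),(100,217),(210,222),(300,221),(350,365),(400,280),(300,192)]),('scene0',[(250,300),(300,265),(400,220),(460,195),(485,184)])):
    w=cloud(load(n))
    for u,v in pts: print(n,u,v,np.round(w[v,u],3))
```

```text
side0 312 265 [ 0.477 -0.124  0.044]
side0 312 248 [ 0.48  -0.097  0.058]
side0 358 255 [ 0.565 -0.076  0.02 ]
side0 263 318 [ 0.392 -0.212  0.02 ]
side0 303 303 [ 0.456 -0.184  0.018]
side0 217 333 [ 0.324 -0.233  0.017]
side0 370 303 [ 0.557 -0.203  0.028]
side0 370 293 [ 0.559 -0.189  0.035]
side0 293 235 [ 0.454 -0.006  0.021]
side0 265 175 [0.408 0.263 0.01 ]
side0 440 215 [ 0.529 -0.42   0.335]
side0 100 217 [ 0.048  0.126 -0.   ]
side0 210 222 [ 0.357 -0.369  0.305]
side0 300 221 [ 0.431 -0.387  0.314]
side0 350 365 [ 0.499 -0.33   0.053]
side0 400 280 [ 0.525 -0.377  0.235]
side0 300 192 [ 0.43  -0.402  0.35 ]
scene0 250 300 [ 0.07  -0.299  0.261]
scene0 300 265 [ 0.163 -0.318  0.294]
scene0 400 220 [ 1.502  0.345 -0.778]
scene0 460 195 [ 0.488 -0.403  0.326]
scene0 485 184 [ 0.539 -0.421  0.336]
```

View pics/side0_190_140.png

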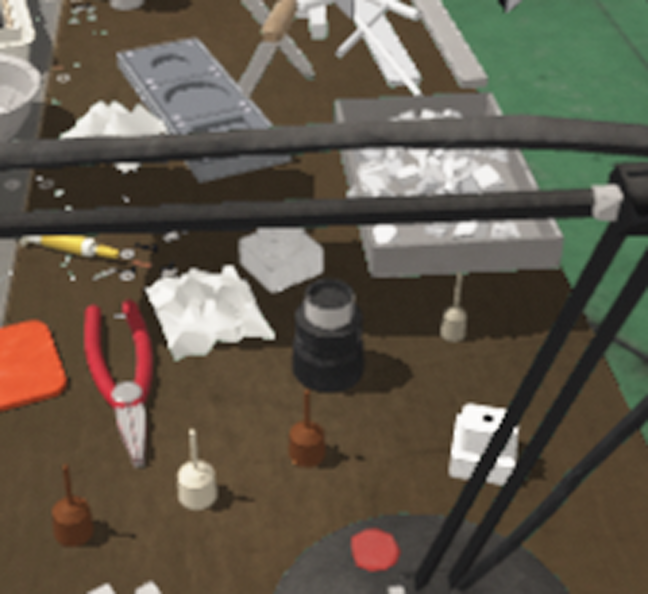

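View pics/wrist0_0_0.png

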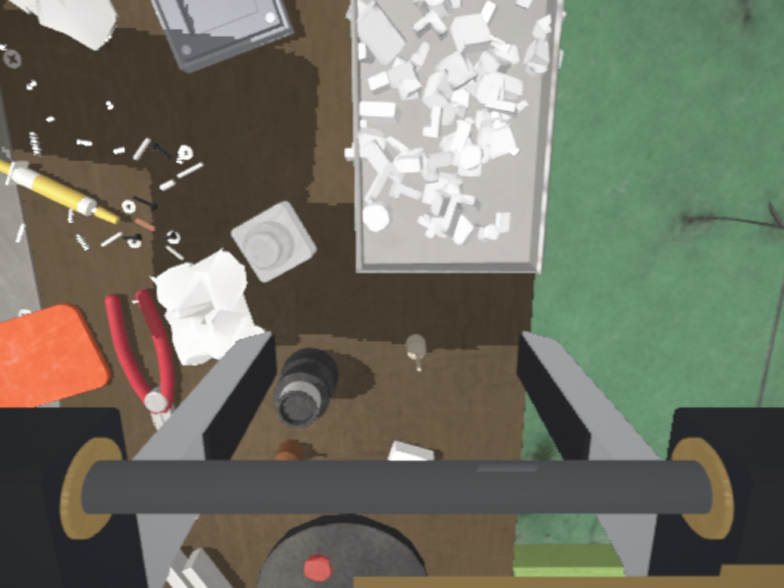

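Side crop: holder (280,258), eyepiece (328,340), slim bob (455,320), insert (485,445), thick bob (197,480), tray with small pocket far, large mid, presumably square near. Now fit poses from depth.

```bash
cat >> h.py <<'E'
from scipy.optimize import least_squares
def region(w,x,y,z,r):
    q=w.reshape(-1,3); q=q[~np.isnan(q[:,0])]
    return q[(np.hypot(q[:,0]-x,q[:,1]-y)<r)&(q[:,2]>z[0])&(q[:,2]<z[1])]
def circ(p,R):
    f=least_squares(lambda c:np.hypot(p[:,0]-c[0],p[:,1]-c[1])-R,p[:,:2].mean(0)+[0.,.01],loss='soft_l1',f_scale=.002)
    return np.round(f.x,4),len(p),round(float(np.sqrt(np.mean(f.fun**2))),4)
def rect(p): return cv2.minAreaRect((p[:,:2]*1000).astype(np.float32)),len(p)
E
python3 - <<'E'
from h import *
for n in ('side0','scene0'):
    w=cloud(load(n)); print(n)
    for name,a,R in (('eye',(.48,-.11,(.006,.04),.04),.0235),('bob1',(.392,-.205,(.003,.017),.02),.011),('bob2',(.565,-.07,(.003,.017),.02),.008),('brown1',(.456,-.18,(.003,.017),.02),.011),('brown2',(.324,-.23,(.003,.017),.02),.011)):
        p=region(w,*a)
        if len(p)>5: print(name,circ(p,R),'table z',np.round(np.median(region(w,a[0],a[1],(-.02,.01),.08)[:,2]),4))
    for z in((.031,.042),(.012,.020),(.004,.042)):
        p=region(w,.558,-.195,z,.045); 
        if len(p)>5: print('insert',z,rect(p))
    p=region(w,.45,0,(.015,.06),.05); print('holder',rect(p))
    p=region(w,.41,.26,(.007,.02),.14); print('tray',rect(p))
w=cloud(load('wrist0'))
p=region(w,.558,-.195,(.003,.042),.045); print('w insert',len(p))
p=region(w,.48,-.11,(.006,.04),.04); print(circ(p,.0235))
E
```

```text
side0
eye (array([ 0.4774, -0.1008]), 418, 0.0015) table z -0.0011
bob1 (array([ 0.3899, -0.2031]), 95, 0.0008) table z -0.0011
bob2 (array([ 0.5648, -0.0753]), 57, 0.001) table z -0.0011
brown1 (array([ 0.4559, -0.1764]), 95, 0.0009) table z -0.0011
brown2 (array([ 0.3212, -0.2238]), 108, 0.0008) table z -0.001
insert (0.031, 0.042) (((555.1966552734375, -192.73516845703125), (23.26885223388672, 22.733186721801758), 70.57992553710938), 142)
insert (0.012, 0.02) (((559.0140380859375, -190.16839599609375), (37.355613708496094, 35.88330078125), 72.34210205078125), 143)
insert (0.004, 0.042) (((558.9098510742188, -190.49560546875), (38.04241180419922, 35.88330078125), 72.34210205078125), 407)
holder (((441.512451171875, -2.748126983642578), (82.40228271484375, 51.87653732299805), 38.390174865722656), 383)
tray (((427.6322326660156, 258.55999755859375), (264.1347961425781, 239.66741943359375), 75.51350402832031), 1672)
scene0
eye (array([ 0.4772, -0.1015]), 141, 0.0021) table z -0.0023
bob1 (array([ 0.3892, -0.2039]), 53, 0.0019) table z -0.002
bob2 (array([ 0.5635, -0.077 ]), 28, 0.0017) table z -0.0023
brown1 (array([ 0.4549, -0.1777]), 44, 0.002) table z -0.0022
brown2 (array([ 0.3204, -0.226 ]), 44, 0.0018) table z -0.002
insert (0.031, 0.042) (((554.5935668945312, -198.88333129882812), (12.797821044921875, 29.363664627075195), 82.58168029785156), 43)
insert (0.012, 0.02) (((549.2769165039062, -199.4734649658203), (27.610780715942383, 40.993247985839844), 33.38352584838867), 66)
insert (0.004, 0.042) (((555.7147216796875, -193.06373596191406), (34.462066650390625, 37.890010833740234), 70.0456771850586), 195)
holder (((438.6412353515625, -0.9083633422851562), (79.1268539428711, 47.068397521972656), 30.680816650390625), 249)
tray (((411.7225036621094, 253.8638458251953), (269.6683654785156, 236.2535400390625), 12.650444984436035), 1668)
w insert 288
(array([ 0.4913, -0.0667]), 612, 0.0075)
```

```bash
python3 -m creep '[[[-50,0,0,0],[-50,0,0,0],[-50,0,0,0],[-40,0,0,0],[0,0,0,0]]]'
python3 - <<'E'
from h import *
take('wrist','w1'); crop('w1',0,0,560,420,1.4)
w=cloud(load('w1'))
for z in((.031,.042),(.011,.020),(.004,.042)):
    print(z,rect(region(w,.558,-.193,z,.033)))
print(circ(region(w,.48,-.1,(.006,.04),.04),.0235))
E
```

```text
time: 0.78
tool_pos: [0.5494, -0.1925, 0.2045]
ee_rot: [-3.14, -0.0, 1.566]
wrist_force: [0.8, 0.4, 0.8]
width: 0.0941
(0.031, 0.042) (((557.3040771484375, -193.1788787841797), (20.112199783325195, 28.656034469604492), 73.00178527832031), 551)
(0.011, 0.02) (((558.48193359375, -189.76806640625), (35.9913444519043, 36.055423736572266), 72.43008422851562), 548)
(0.004, 0.042) (((558.472412109375, -189.76300048828125), (35.99211502075195, 36.074249267578125), 72.41899871826172), 1185)
(array([ 0.4748, -0.1031]), 344, 0.0009)
```

View pics/w1_0_0.png

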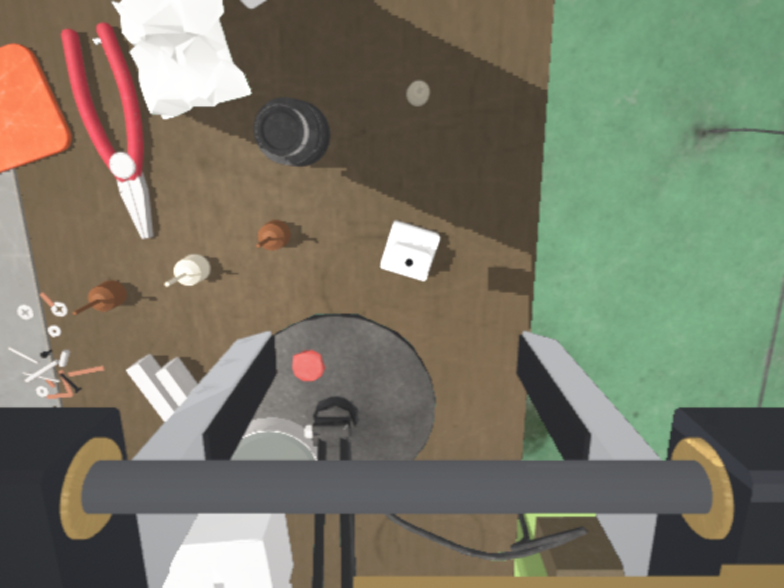

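Insert at px (410,250) with neck offset toward image bottom; thick bob (192,270), brown ones (273,235),(105,297), slim bob (418,93). Grip the insert across its 28 mm neck (jaw at −17.5°).

```bash
python3 -m creep '[[[-1,8,0,0],[0,0,20,9],[0,0,50,8.5],[0,0,50,0],[0,0,30,0],[0,0,0,0]]]' 0.7
```

```text
time: 1.58
tool_pos: [0.5564, -0.1886, 0.0523]
ee_rot: [-3.135, -0.001, 1.267]
wrist_force: [-0.3, 0.2, 2.0]
width: 0.0654
```

```bash
python3 -m creep '[[[0,0,0,0],[0,0,0,0]]]'
python3 - <<'E'
from h import *
for i in range(5): print(np.round(get_obs()['tool_pos'],4))
take('wrist','w2'); w=cloud(load('w2')); print(rect(region(w,.558,-.193,(.031,.042),.04)),rect(region(w,.558,-.193,(.011,.02),.04)),get_obs()['tool_pos'])
E
```

```text
time: 1.82
tool_pos: [0.5597, -0.1913, 0.0581]
ee_rot: [3.137, 0.001, 1.266]
wrist_force: [0.3, -0.5, -0.6]
width: 0.0658
[ 0.5597 -0.1913  0.0581]
[ 0.5597 -0.1913  0.0581]
[ 0.5597 -0.1913  0.0581]
[ 0.5597 -0.1913  0.0581]
[ 0.5597 -0.1913  0.0581]
(((557.6522827148438, -192.96588134765625), (20.376840591430664, 28.603302001953125), 72.20105743408203), 1495) (((558.6643676757812, -189.40499877929688), (35.87983322143555, 36.07704162597656), 72.4058837890625), 1413) [ 0.55951056 -0.19136303  0.05789061]
```

```bash
python3 -m creep '[[[-2,0,0,0],[0,0,20,0],[0,0,17,0],[0,0,0,0],[0,0,0,0]]]' && python3 -m creep '[[[0,0,0,0],[0,0,0,0],[0,0,0,0],[0,0,0,0],[0,0,0,0],[0,0,0,0]]]' 0.1 && python3 -m creep '[[[0,0,-10,0],[0,0,-30,0],[0,0,-50,0],[0,0,-50,0],[0,0,0,0]]]'
```

```text
time: 2.5
tool_pos: [0.5577, -0.1931, 0.0188]
ee_rot: [3.141, 0.0, 1.265]
wrist_force: [0.6, 0.4, -0.0]
width: 0.066
time: 3.25
tool_pos: [0.5575, -0.193, 0.0187]
ee_rot: [3.141, -0.0, 1.265]
wrist_force: [-0.6, 0.2, 0.9]
width: 0.0285
time: 3.88
tool_pos: [0.5603, -0.1942, 0.1652]
ee_rot: [3.13, 0.001, 1.265]
wrist_force: [0.3, 0.4, -0.1]
width: 0.0285
```

```bash
python3 -m creep '[[[41,-34,-3,0],[41,-34,-3,0],[41,-34,-3,0],[41,-34,-3,0],[41,-34,-3,0],[41,-34,-3,0],[41,-34,-3,0],[0,0,0,0]]]'; python3 -m creep '[[[0,0,0,0],[0,0,0,0],[0,0,0,0]]]'
python3 - <<'E'
from h import *
take('wrist','w3'); crop('w3',0,0,560,420,1.4)
w=cloud(load('w3'))
p=region(w,.40,.25,(.010,.02),.2); print(rect(p))
E
```

```text
time: 4.88
tool_pos: [0.4148, 0.1549, 0.1787]
ee_rot: [-3.14, 0.0, 1.271]
wrist_force: [-0.1, -0.1, -1.4]
width: 0.0285
time: 5.25
tool_pos: [0.4171, 0.1513, 0.1792]
ee_rot: [-3.141, 0.0, 1.263]
wrist_force: [-0.2, 0.3, -0.8]
width: 0.0287
(((395.0495910644531, 230.82705688476562), (200.8856201171875, 397.16204833984375), 73.53360748291016), 18302)
```

View pics/w3_0_0.png

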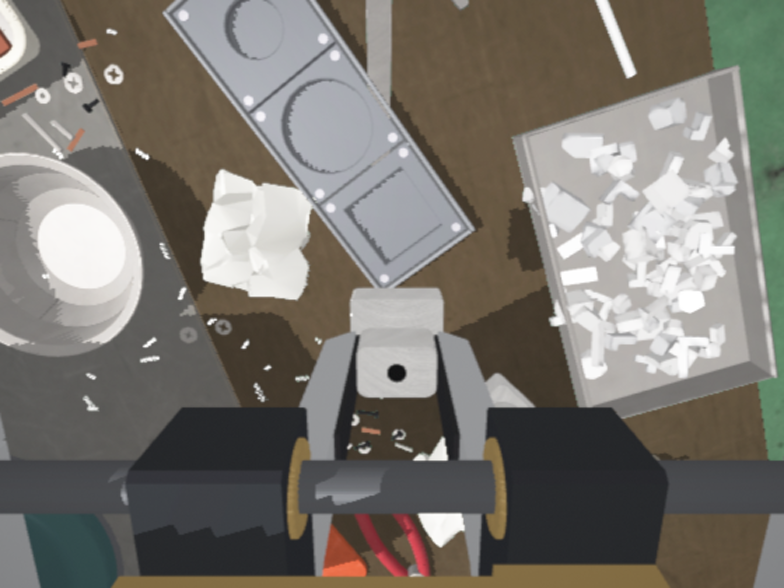

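```bash
cat > pk.py <<'E'
from h import *
import sys
f=sys.argv[1]; s=load(f); w=cloud(s); z=w[...,2]
# pixels on top-plane
top=((z>.0115)&(z<.019)).astype(np.uint8)
n,l,st,_=cv2.connectedComponentsWithStats(top)
g=np.hypot(w[...,0]-.41,w[...,1]-.26)
best=np.argmax([0]+[((l==i)&(g<.12)).sum() for i in range(1,n)])
m=(l==best).astype(np.uint8)
co,h=cv2.findContours(m,cv2.RETR_CCOMP,cv2.CHAIN_APPROX_NONE)
for c,hh in zip(co,h[0]):
    if len(c)<40: continue
    P=np.array([onplane(s,u,v,.015)[:2] for u,v in c[:,0]],dtype=np.float32)*1000
    print('hole' if hh[3]>=0 else 'outer',len(c),np.round(cv2.minEnclosingCircle(P)[0],1),round(cv2.minEnclosingCircle(P)[1],1),'rect',cv2.minAreaRect(P),'ell',cv2.fitEllipse(P) if hh[3]>=0 else '')
    print(' mean z',np.nanmean(z[m>0]))
E
python3 pk.py w3
```

```text
outer 1187 [401.  252.9] 121.0 rect ((400.79144287109375, 252.73660278320312), (81.67261505126953, 228.96710205078125), 18.62320899963379) ell 
 mean z 0.014523499973279053
hole 44 [432.3 146.9] 12.9 rect ((432.3108215332031, 146.84747314453125), (25.852800369262695, 2.947253942489624), 18.662317276000977) ell ((432.23822021484375, 146.8493194580078), (2.7003841400146484, 32.91638946533203), 108.87413787841797)
 mean z 0.014523499973279053
hole 161 [424.8 183.1] 33.8 rect ((424.3918762207031, 182.9494171142578), (49.1414794921875, 49.09642028808594), 18.53508949279785) ell ((424.4825134277344, 183.2034454345703), (56.81243133544922, 57.17572784423828), 97.90520477294922)
 mean z 0.014523499973279053
hole 133 [358.7 262.8] 30.8 rect ((363.3684387207031, 264.31878662109375), (13.400716781616211, 61.57990264892578), 17.774538040161133) ell ((366.3285827636719, 257.39892578125), (13.570415496826172, 78.03749084472656), 20.710735321044922)
 mean z 0.014523499973279053
hole 187 [400.8 252.7] 30.0 rect ((400.934326171875, 252.86000061035156), (58.97330856323242, 59.30045700073242), 72.31884765625) ell ((400.9875793457031, 252.60400390625), (58.83514404296875, 58.943023681640625), 161.5125732421875)
 mean z 0.014523499973279053
hole 63 [344.  306.6] 15.5 rect ((343.63946533203125, 306.51507568359375), (3.249053716659546, 31.069854736328125), 18.646806716918945) ell ((344.21331787109375, 305.33843994140625), (2.7502644062042236, 40.72230911254883), 18.445512771606445)
 mean z 0.014523499973279053
hole 58 [335.1 334. ] 13.3 rect ((334.7419128417969, 333.840087890625), (3.535585403442383, 26.580154418945312), 16.597335815429688) ell ((334.4233703613281, 334.90582275390625), (2.9330408573150635, 35.81377029418945), 17.63330078125)
 mean z 0.014523499973279053
```

Tray yaw 18.6°, square pocket (0.4245,0.1827), large (0.4009,0.2527), small (0.3773,0.3228).

```bash
python3 -m creep '[[[28,0.4,0,0],[0,0,20,-9],[0,0,20,-9],[0,0,20,-9],[0,0,20,-9],[0,0,30,0],[0,0,0,0],[0,0,0,0]]]'
python3 - <<'E'
from h import *
take('wrist','w4'); w=cloud(load('w4')); z=w[...,2]
for a in((.085,.092),(.06,.08)): print(rect(region(w,.425,.18,a,.04)))
print(rect(region(w,.425,.18,(.04,.09),.04)))
E
```

```text
time: 6.3
tool_pos: [0.4263, 0.1788, 0.0705]
ee_rot: [3.14, 0.0, 1.893]
wrist_force: [-0.2, 1.0, -0.9]
width: 0.0285
(((425.8218994140625, 178.61289978027344), (52.398380279541016, 20.532495498657227), 17.82256507873535), 2440)
(((421.26812744140625, 192.2028350830078), (51.94559097290039, 15.513440132141113), 19.111902236938477), 2315)
(((423.9870910644531, 184.17324829101562), (52.49177551269531, 32.15694046020508), 18.293149948120117), 5252)
```

```bash
python3 -m creep '[[[0,0,20,0],[0,0,15,0],[0,0,5,0],[0,0,0,0],[0,0,0,0]]]'; python3 -m creep '[[[0,0,1.5,0],[0,0,0,0],[0,0,0,0]]]'
```

```text
time: 6.98
tool_pos: [0.4261, 0.1791, 0.0302]
ee_rot: [3.14, 0.0, 1.894]
wrist_force: [0.7, 0.5, -1.0]
width: 0.0281
time: 7.35
tool_pos: [0.4256, 0.179, 0.0281]
ee_rot: [3.141, 0.0, 1.894]
wrist_force: [0.0, -0.3, -0.4]
width: 0.0288
```

```bash
python3 -m creep '[[[0,0,0,0],[0,0,0,0],[0,0,0,0],[0,0,0,0]]]' 0.6; python3 -m creep '[[[0,0,-10,0],[0,0,-30,0],[0,0,-50,0],[0,0,-50,0],[-40,0,0,0],[-40,0,0,0],[0,0,0,0],[0,0,0,0]]]'
python3 - <<'E'
from h import *
take('wrist','w5'); crop('w5',0,0,560,420,1.4); w=cloud(load('w5'))
for a in((.039,.05),(.02,.030),(.035,.1)): print(rect(region(w,.4245,.1827,a,.04)))
# paper extents near eyepiece, from side
w=cloud(load('side0')); p=region(w,.477,-.101,(.004,.06),.075); d=np.hypot(p[:,0]-.477,p[:,1]+.101); p=p[d>.03]
a=np.degrees(np.arctan2(p[:,1]+.101,p[:,0]-.477)); 
for b in range(-180,180,15):
    q=(a>=b)&(a<b+15)
    if q.any(): print(b,q.sum(),round(np.hypot(p[q,0]-.477,p[q,1]+.101).min(),3),p[q,2].max().round(3))
E
```

```text
time: 7.85
tool_pos: [0.4256, 0.179, 0.028]
ee_rot: [3.141, 0.0, 1.894]
wrist_force: [-1.1, -0.4, 0.2]
width: 0.0562
time: 8.85
tool_pos: [0.4508, 0.1035, 0.1683]
ee_rot: [3.141, -0.001, 1.893]
wrist_force: [-0.1, -0.2, 0.9]
width: 0.0563
(((425.1445617675781, 178.54193115234375), (28.890419006347656, 19.13726234436035), 18.421052932739258), 834)
(((424.0261535644531, 181.80551147460938), (36.03443145751953, 35.39603805541992), 18.412620544433594), 923)
(((425.1445617675781, 178.54193115234375), (28.890419006347656, 19.13726234436035), 18.421052932739258), 834)
-120 2 0.071 0.019
-105 4 0.072 0.021
120 38 0.052 0.018
135 67 0.042 0.016
150 91 0.047 0.019
165 11 0.063 0.017
```

View pics/w5_0_0.png

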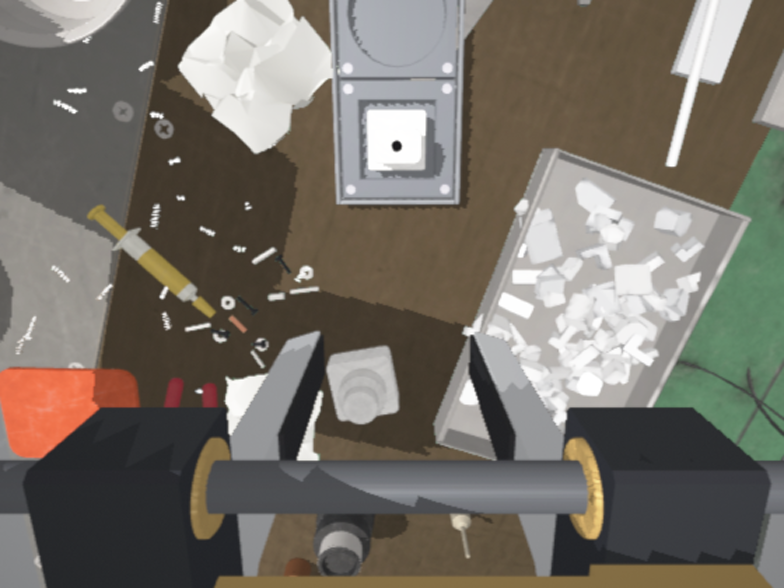

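Insert sits in the square pocket (px 395,138). On to the eyepiece.

```bash
python3 -m creep '[[[-50,-10,0,0],[-50,-10,0,0],[-50,-10,0,0],[-52,-11,0,0],[0,0,50,0],[0,0,0,0],[0,0,0,0],[0,0,0,0]]]' 0.75
python3 - <<'E'
from h import *
take('wrist','w6'); w=cloud(load('w6'))
for r in ((.005,.045),(.02,.045)): print(circ(region(w,.477,-.101,r,.035),.0235))
p=region(w,.477,-.101,(.055,.07),.035); print(cv2.minEnclosingCircle((p[:,:2]*1000).astype(np.float32)))
p=region(w,.477,-.101,(.035,.07),.035); print(cv2.minEnclosingCircle((p[:,:2]*1000).astype(np.float32)), np.histogram(p[:,2],8))
E
```

```text
time: 9.9
tool_pos: [0.4777, -0.101, 0.1204]
ee_rot: [3.138, 0.002, 1.896]
wrist_force: [-0.1, 0.7, 0.4]
width: 0.0706
(array([ 0.4648, -0.0676]), 958, 0.0103)
(array([ 0.4653, -0.0687]), 742, 0.0107)
((476.3182373046875, -103.5295181274414), 15.645838737487793)
((476.5339660644531, -103.255126953125), 21.350343704223633) (array([ 50,  49, 692, 170,  47, 170, 729, 598]), array([0.03505431, 0.03871426, 0.04237421, 0.04603416, 0.04969411,
       0.05335405, 0.057014  , 0.06067395, 0.0643339 ]))
```

```bash
python3 -m creep '[[[-1,0,0,0],[0,0,40,0],[0,0,40,0],[0,0,25,0],[0,0,0,0],[0,0,0,0]]]' && python3 -m creep '[[[0,0,0,0],[0,0,0,0],[0,0,0,0],[0,0,0,0],[0,0,0,0],[0,0,0,0]]]' 0.35 && python3 -m creep '[[[0,0,-10,0],[0,0,-30,0],[0,0,-50,0],[0,0,-40,0],[0,0,0,0],[0,0,0,0]]]'
```

```text
time: 10.7
tool_pos: [0.4776, -0.1028, 0.0145]
ee_rot: [3.139, 0.002, 1.894]
wrist_force: [0.9, -0.4, -0.4]
width: 0.0704
time: 11.45
tool_pos: [0.477, -0.1026, 0.0138]
ee_rot: [3.14, 0.001, 1.894]
wrist_force: [-1.1, 1.1, 5.3]
width: 0.0467
time: 12.2
tool_pos: [0.4756, -0.1021, 0.1415]
ee_rot: [-3.14, -0.002, 1.894]
wrist_force: [0.0, -0.1, -1.0]
width: 0.0467
```

```bash
python3 -m creep '[[[52,6,0,0],[52,6,0,0],[52,6,0,0],[52,6,0,0],[52,6,0,0],[52,6,0,0],[49,5.5,0,0],[0,0,0,0]]]'; python3 -m creep '[[[0,0,50,0],[0,0,30,0],[0,0,15,0],[0,0,0,0],[0,0,0,0],[0,0,0,0]]]';  python3 - <<'E'
from h import *
take('wrist','w7'); w=cloud(load('w7')); crop('w7',0,0,560,420,1.4)
p=region(w,.401,.253,(.085,.11),.035); print(cv2.minEnclosingCircle((p[:,:2]*1000).astype(np.float32)))
E
```

```text
time: 13.2
tool_pos: [0.3988, 0.255, 0.1401]
ee_rot: [-3.136, 0.0, 1.899]
wrist_force: [-0.3, -0.2, -0.6]
width: 0.0466
time: 13.95
tool_pos: [0.4024, 0.2535, 0.0496]
ee_rot: [3.138, -0.0, 1.894]
wrist_force: [0.6, -0.9, -0.9]
width: 0.0466
((398.2718200683594, 261.03167724609375), 33.92938995361328)
```

View pics/w7_0_0.png

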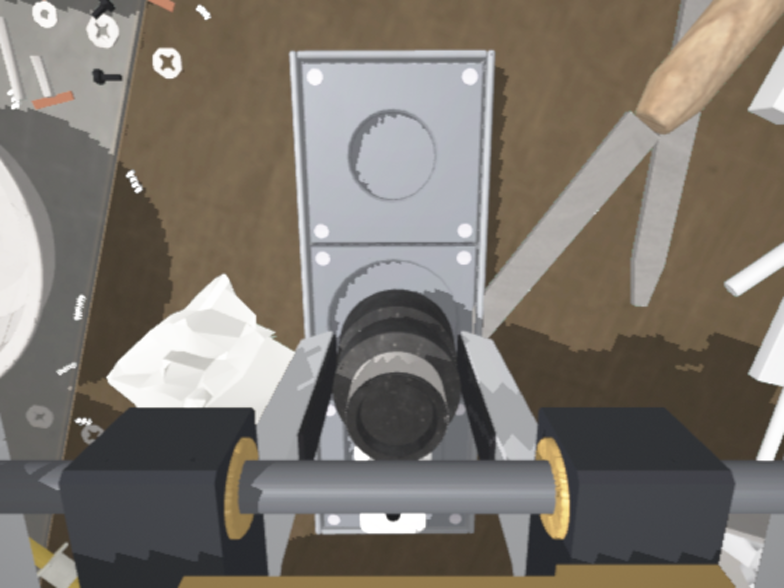

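Eyepiece (px 395,360) is above the large pocket; paper lies close to the left finger, so open only a little.

```bash
python3 -m creep '[[[0,0,15,0],[0,0,10,0],[0,0,0,0],[0,0,0,0]]]'; python3 -m creep '[[[0,0,0.5,0],[0,0,0.5,0],[0,0,0,0],[0,0,0,0]]]'
```

```text
time: 14.5
tool_pos: [0.4009, 0.2529, 0.0223]
ee_rot: [-3.141, 0.0, 1.894]
wrist_force: [-0.4, 0.5, -1.4]
width: 0.047
time: 15.0
tool_pos: [0.4013, 0.2531, 0.022]
ee_rot: [3.141, 0.0, 1.894]
wrist_force: [0.0, 0.0, -1.5]
width: 0.0467
```

```bash
python3 -m creep '[[[0,0,0,0],[0,0,0,0],[0,0,0,0],[0,0,0,0]]]' 0.57; python3 -m creep '[[[0,0,-10,0],[0,0,-30,0],[0,0,-50,0],[0,0,-50,0],[-40,0,0,0],[-40,0,0,0],[0,0,0,0],[0,0,0,0]]]'
python3 - <<'E'
from h import *
take('wrist','w8'); w=cloud(load('w8')); crop('w8',0,0,560,420,1.4)
p=region(w,.401,.253,(.064,.08),.035); print(cv2.minEnclosingCircle((p[:,:2]*1000).astype(np.float32)),np.median(p[:,2]),p[:,2].max())
E
```

```text
time: 15.5
tool_pos: [0.4013, 0.2531, 0.022]
ee_rot: [3.141, 0.0, 1.894]
wrist_force: [-0.2, -0.3, -0.3]
width: 0.0535
time: 16.5
tool_pos: [0.4266, 0.1776, 0.1624]
ee_rot: [3.141, -0.001, 1.893]
wrist_force: [-0.5, 0.2, -0.0]
width: 0.0534
((401.04534912109375, 252.2035675048828), 15.274008750915527) 0.06773416329161533 0.07397132631125665
```

View pics/w8_0_0.png

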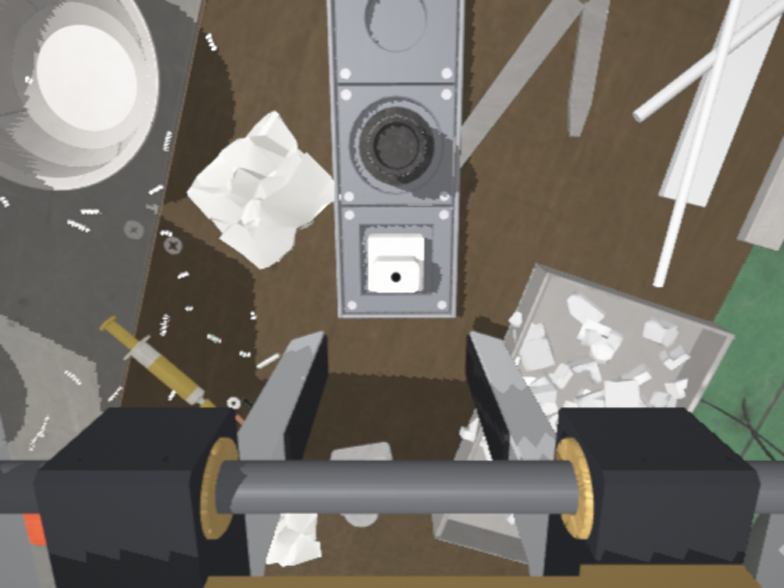

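Eyepiece and insert both seated (px 397,147 and 396,262). Now the thick bob.

```bash
python3 -m creep '[[[-50,-22,0,0],[-50,-22,0,0],[-50,-22,0,0],[-50,-22,0,0],[-50,-23,0,0],[-50,-23,0,0],[-48.5,-22.5,0,0],[0,0,50,0]]]' 0.48; python3 -m creep '[[[0,0,0,0],[0,0,0,0],[0,0,0,0]]]'
python3 - <<'E'
from h import *
take('wrist','w9'); w=cloud(load('w9')); crop('w9',0,0,560,420,1.4)
for r in ((.004,.017),(.004,.021)):
    p=region(w,.3895,-.2035,r,.018); print(circ(p,.011),cv2.minEnclosingCircle((p[:,:2]*1000).astype(np.float32)))
E
```

```text
time: 17.55
tool_pos: [0.3917, -0.2074, 0.1155]
ee_rot: [3.136, 0.009, 1.89]
wrist_force: [0.7, 0.9, -0.4]
width: 0.0453
time: 17.92
tool_pos: [0.3905, -0.2029, 0.1144]
ee_rot: [3.139, 0.003, 1.896]
wrist_force: [0.3, -0.7, 0.1]
width: 0.045
(array([ 0.3846, -0.1873]), 126, 0.0044) ((389.33392333984375, -203.64999389648438), 10.63818645477295)
(array([ 0.3846, -0.1926]), 395, 0.0056) ((389.3420715332031, -203.6834716796875), 10.642195701599121)
```

View pics/w9_0_0.png

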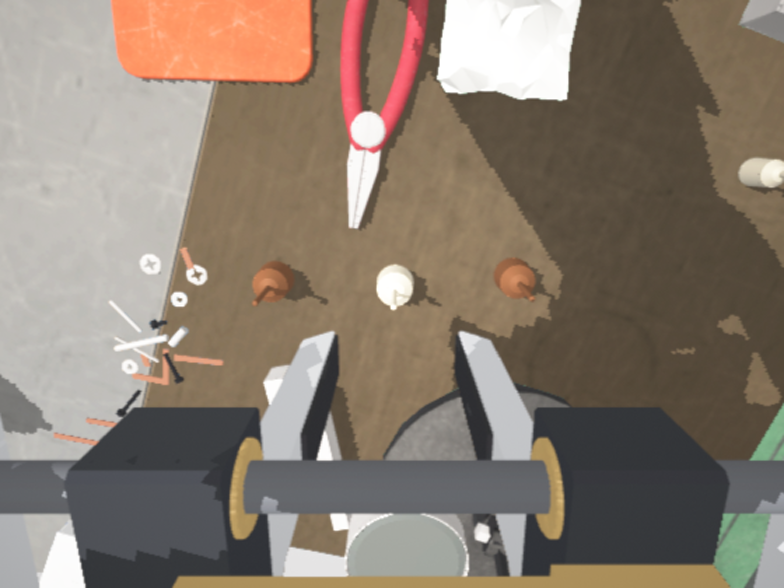

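Thick bob (px 395,285) is centred between the fingers; brown ones (272,282),(517,278) are clear.

```bash
python3 -m creep '[[[0,0,50,0],[0,0,30,0],[0,0,20,0],[0,0,4,0],[0,0,0,0],[0,0,0,0]]]' && python3 -m creep '[[[0,0,0,0],[0,0,0,0],[0,0,0,0],[0,0,0,0],[0,0,0,0],[0,0,0,0]]]' 0.1 && python3 -m creep '[[[0,0,-5,0],[0,0,-25,0],[0,0,-50,0],[0,0,-50,0],[0,0,0,0],[0,0,0,0]]]';  python3 - <<'E'
from h import *
take('wrist','w10'); crop('w10',160,190,440,400,2.7)
E
```

```text
time: 18.73
tool_pos: [0.3899, -0.2036, 0.0095]
ee_rot: [3.14, 0.002, 1.894]
wrist_force: [-0.1, 0.5, -0.3]
width: 0.0448
time: 19.48
tool_pos: [0.3889, -0.2031, 0.0082]
ee_rot: [3.141, 0.0, 1.894]
wrist_force: [0.2, -0.7, 1.9]
width: 0.0193
time: 20.23
tool_pos: [0.3885, -0.2027, 0.1374]
ee_rot: [-3.141, -0.001, 1.894]
wrist_force: [-0.5, 0.6, -1.0]
width: 0.0193
```

View pics/w10_160_190.png

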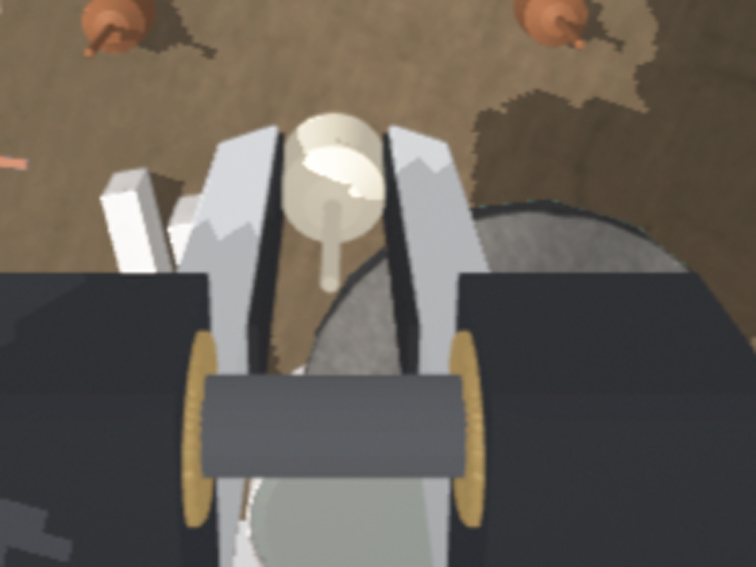

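Bob held upright (px 333,180).

```bash
python3 -m creep '[[[50,15.5,0,0],[50,15.5,0,0],[50,15.5,0,0],[50,15.5,0,0],[50,15.5,0,0],[50,15.5,0,0],[50,15.5,0,0],[50,15.5,0,0]]]'; python3 -m creep '[[[50,16,0,0],[53,16.5,0,0],[0,0,0,0],[0,0,50,0],[0,0,30,0],[0,0,10,0],[0,0,0,0],[0,0,0,0]]]';  python3 - <<'E'
from h import *
take('wrist','w11'); crop('w11',140,110,420,320,2.7)
E
```

```text
time: 21.28
tool_pos: [0.378, 0.217, 0.1359]
ee_rot: [-3.138, 0.0, 1.894]
wrist_force: [0.3, -0.3, 0.3]
width: 0.0193
time: 22.28
tool_pos: [0.3787, 0.324, 0.0495]
ee_rot: [3.139, -0.001, 1.893]
wrist_force: [-0.4, 0.4, -0.8]
width: 0.0195
```

View pics/w11_140_110.png

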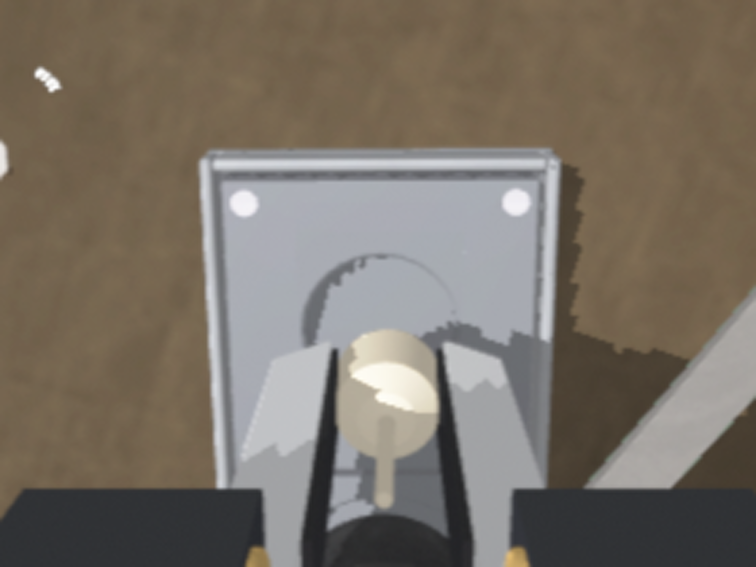

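Bob (px 387,395) is over the small pocket (380,325, parallax as expected). Lower.

```bash
python3 -m creep '[[[0,0,15,0],[0,0,10,0],[0,0,5.5,0],[0,0,0,0],[0,0,0.5,0],[0,0,0,0],[0,0,0,0]]]'; python3 -m creep '[[[0,0,0,0],[0,0,0,0],[0,0,0,0],[0,0,0,0]]]' 0.38;  python3 -m creep '[[[0,0,-10,0],[0,0,-30,0],[0,0,-50,0],[0,0,-50,0],[-40,0,0,0],[-40,0,0,0],[0,0,0,0],[0,0,0,0]]]'
python3 - <<'E'
from h import *
take('wrist','w12'); w=cloud(load('w12')); crop('w12',0,0,560,420,1.4)
p=region(w,.3773,.3228,(.018,.031),.017); print(cv2.minEnclosingCircle((p[:,:2]*1000).astype(np.float32)),p[:,2].max())
p=region(w,.3773,.3228,(.05,.08),.03); print(len(p),p.mean(0) if len(p) else '',p[:,2].max() if len(p) else '')
E
```

```text
time: 23.2
tool_pos: [0.3776, 0.3237, 0.0172]
ee_rot: [3.142, -0.0, 1.894]
wrist_force: [-1.8, -1.2, 3.3]
width: 0.0196
time: 23.7
tool_pos: [0.3776, 0.3237, 0.0168]
ee_rot: [-3.142, 0.0, 1.894]
wrist_force: [0.1, -0.4, -0.2]
width: 0.0359
time: 24.7
tool_pos: [0.403, 0.2483, 0.1574]
ee_rot: [3.141, -0.001, 1.893]
wrist_force: [-0.3, -0.5, 0.5]
width: 0.0357
((377.57159423828125, 322.0663757324219), 10.486003875732422) 0.03097379028867313
13 [0.37701455 0.32187207 0.06021825] 0.06125430728525952
```

View pics/w12_0_0.png

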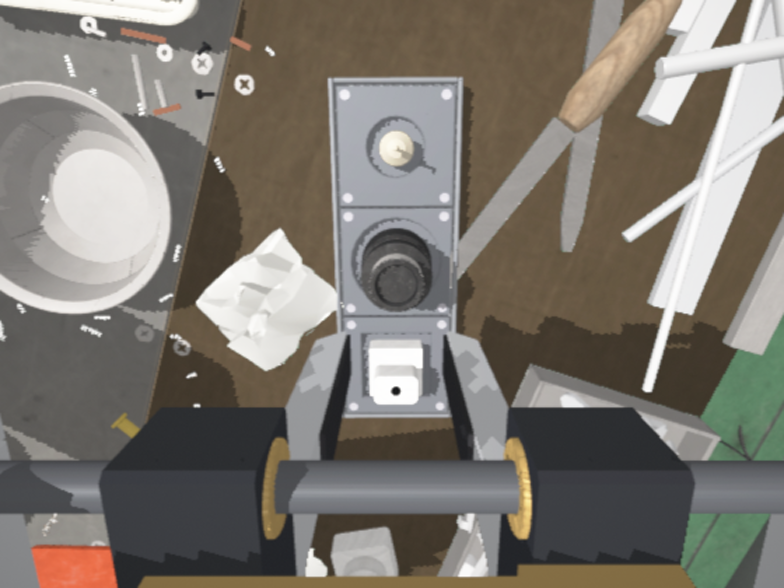

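All three are in place (px 396,148; 397,270; 395,372). Quick numeric check of the bystanders, then hand in.

Run:
```python
from h import *
take('side','side1')
a,b=cloud(load('side0')),cloud(load('side1'))
print('bob2',circ(region(b,.565,-.07,(.003,.017),.02),.008))
for w in(a,b):
    p=region(w,.455,0,(.02,.06),.03); print('holder',len(p),p.mean(0).round(4))
p=region(b,.401,.253,(.064,.08),.035); print('eye top',p.mean(0).round(4))
print(ticket.close_job())
```

```text
bob2 (array([ 0.565 , -0.0755]), 57, 0.0008)
holder 181 [ 0.4547 -0.0019  0.0297]
holder 177 [ 0.4547 -0.002   0.03  ]
eye top [0.4009 0.2502 0.0683]
the job is handed in; nothing more can be done
None
```

The polishing kit is made up and the job is handed in, at about 25 s of the 77 s allowed. The insert, eyepiece and thick felt bob each went into their own pocket of the grey tray.

- **Placing:** in the last pictures all three stand upright, about 1 mm from their pocket centres. The tops of the eyepiece and the bob's shank measured within about 3 mm of where they should be when seated. I did not measure tilt or rest separately.
- **Left alone:** the slim bob and the electrode holder had not moved by more than about 0.3 mm in the side camera. I did not touch the brown look-alikes.
- **Disagreements:** single TCP readings scattered by up to about 3–6 mm, mostly just after a move, so I worked from the commanded pose. Two wrist-camera circle fits, one on the eyepiece and one on the bob, were plainly wrong. I replaced them with enclosing-circle fits that agreed with the side camera to about 3 mm or better.

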